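# Ready the ball jars for the radio draw

### The job

Get the studio desk ready for the ball draw: push the flat round microphone off the draw mat and wholly onto its felt disc, and push every ball jar across the desk until it stands wholly inside a white ring of its own, caps still shut; slide these things along the desk by their sides, do not lift them, tip them or bring the jars over by their caps. When all stand in place, unscrew each jar's captive cap anticlockwise as far as it goes, and last of all press the ready button fully down and let it go; everything must still be in its place at the end, and the other things on the desk stay where they are.

Things in the scene. Friction and masses are not known exactly. Their poses are not given: they have to be found in the camera images.
- table_mic: the table microphone: a loose flat round steel puck, 100 mm in diameter, 32 mm high (upright side up to 24 mm, then bevelled to 84 mm across the top), about 0.45 kg. Origin: centre of its underside; z up
- felt_spot: the microphone's place: a flat grey felt disc, 126 mm in diameter, flush with the desk (no step). Origin: its centre, on the desk
- draw_mat: the draw mat: a thin black mat, 150 mm along its x and 470 mm along its y, flush with the desk (no step), with three white rings in a row along its y. Origin: its centre, on the desk
- ring0 (a point): centre, on the desk, of a white ring on the draw mat (inner diameter 114 mm, line 4 mm wide), at +160 mm along the mat's y. Any jar may stand in any ring
- ring1 (a point): centre, on the desk, of a white ring on the draw mat (inner diameter 114 mm, line 4 mm wide), at 0 along the mat's y. Any jar may stand in any ring
- ring2 (a point): centre, on the desk, of a white ring on the draw mat (inner diameter 114 mm, line 4 mm wide), at -160 mm along the mat's y. Any jar may stand in any ring
- jar_a: a ball jar (two or three of them are there): a loose clear round jar of white balls, about 0.74 kg with its cap. Body 88 mm in diameter, upright side from 0 to 55 mm height; its grey cap on top makes it 90 mm tall. A small black mark on the white shoulder lies along its x. Origin: centre of its underside; z up
- cap_a: the screw cap of jar_a, captive: it turns but never comes off: a ribbed grey cylinder, 52 mm in diameter, 33 mm tall, from 57 to 90 mm above the jar's underside, on the jar's axis. Origin: centre of the cap's underside; z up, x along the white line on its top
- turn_a (a joint): how far jar_a's cap is unscrewed (rad): 0 screwed shut, found between 0 and 0.3 at the start (at 0 the white line lies over the black mark), grows anticlockwise as seen from above, stops at 2.4 fully unscrewed; stays where it is left; drags with about 0.03 N m, less than the jar's grip on the desk
- jar_b: a ball jar (two or three of them are there): a loose clear round jar of white balls, about 0.74 kg with its cap. Body 88 mm in diameter, upright side from 0 to 55 mm height; its grey cap on top makes it 90 mm tall. A small black mark on the white shoulder lies along its x. Origin: centre of its underside; z up
- cap_b: the screw cap of jar_b, captive: it turns but never comes off: a ribbed grey cylinder, 52 mm in diameter, 33 mm tall, from 57 to 90 mm above the jar's underside, on the jar's axis. Origin: centre of the cap's underside; z up, x along the white line on its top
- turn_b (a joint): how far jar_b's cap is unscrewed (rad): 0 screwed shut, found between 0 and 0.3 at the start (at 0 the white line lies over the black mark), grows anticlockwise as seen from above, stops at 2.4 fully unscrewed; stays where it is left; drags with about 0.03 N m, less than the jar's grip on the desk
- jar_c: a ball jar (two or three of them are there): a loose clear round jar of white balls, about 0.74 kg with its cap. Body 88 mm in diameter, upright side from 0 to 55 mm height; its grey cap on top makes it 90 mm tall. A small black mark on the white shoulder lies along its x. Origin: centre of its underside; z up
- cap_c: the screw cap of jar_c, captive: it turns but never comes off: a ribbed grey cylinder, 52 mm in diameter, 33 mm tall, from 57 to 90 mm above the jar's underside, on the jar's axis. Origin: centre of the cap's underside; z up, x along the white line on its top
- turn_c (a joint): how far jar_c's cap is unscrewed (rad): 0 screwed shut, found between 0 and 0.3 at the start (at 0 the white line lies over the black mark), grows anticlockwise as seen from above, stops at 2.4 fully unscrewed; stays where it is left; drags with about 0.03 N m, less than the jar's grip on the desk
- ready_box: the ready box: a fixed grey box, 100 x 100 mm, 40 mm high, with one round black push button on top. Origin: centre of its underside
- ready_top (a point): centre of the top of the ready button (36 mm in diameter), on the ready box
- ready (a joint): travel of the ready button (m): 0 out, 0.006 fully down, which takes 4 N; springs back
- mug: bystander, loose, to be left alone: a white mug, 80 mm across, 90 mm tall. Origin: centre of its underside
- marker: bystander, loose, to be left alone: a thick marker pen, 120 x 18 x 18 mm, lying between the jars. Origin: centre of its underside
- phone: bystander, loose, to be left alone: a phone lying flat, 150 x 72 x 9 mm. Origin: centre of its underside
- stapler: bystander, loose, to be left alone: a stapler, 130 x 36 x 49 mm. Origin: centre of its underside
- tape: bystander, loose, to be left alone: a roll of tape lying flat, 90 mm across, 25 mm high. Origin: centre of its underside

How it is judged:
On the way, in this order (a step that is already met when the one before it is completed fails the run):
1. the microphone is on its felt spot and every jar stands in a ring of its own, caps still shut (horizontal distance between table_mic and felt_spot below 0.014 m and (horizontal distance between jar_a and ring0 below 0.014 m or horizontal distance between jar_a and ring1 below 0.014 m or horizontal distance between jar_a and ring2 below 0.014 m) and (horizontal distance between jar_b and ring0 below 0.014 m or horizontal distance between jar_b and ring1 below 0.014 m or horizontal distance between jar_b and ring2 below 0.014 m) and (horizontal distance between jar_c and ring0 below 0.014 m or horizontal distance between jar_c and ring1 below 0.014 m or horizontal distance between jar_c and ring2 below 0.014 m) and value of joint each of turn_a, turn_b, turn_c below 0.6 rad), for 0.2 s.
2. every cap is unscrewed as far as it goes (value of joint each of turn_a, turn_b, turn_c above 2.1 rad), for 0.2 s.
3. the ready button is pressed fully down (value of joint ready above 0.0048 m), for 0.05 s.
At the end, for the whole second after the job is handed in: The microphone's centre is within 14 mm of the felt disc's centre; every jar present stands upright and at rest within 14 mm of the centre of a ring of its own, its cap unscrewed beyond 2.1 rad of 2.4; the ready button was pressed after that and is out again (all of step 2 and horizontal distance between table_mic and felt_spot below 0.014 m and linear speed of each of table_mic, jar_a, jar_b, jar_c below 0.02 m/s and (horizontal distance between jar_a and ring0 below 0.014 m or horizontal distance between jar_a and ring1 below 0.014 m or horizontal distance between jar_a and ring2 below 0.014 m) and angle between each of jar_a, jar_b, jar_c's own z axis and vertical below 0.1 rad and (horizontal distance between jar_b and ring0 below 0.014 m or horizontal distance between jar_b and ring1 below 0.014 m or horizontal distance between jar_b and ring2 below 0.014 m) and (horizontal distance between jar_c and ring0 below 0.014 m or horizontal distance between jar_c and ring1 below 0.014 m or horizontal distance between jar_c and ring2 below 0.014 m) and value of joint ready below 0.002 m); the robot touches nothing.
It fails at once if a jar or the microphone is lifted off the desk or tipped over (height (world z) of any of jar_a, jar_b, jar_c, table_mic above 0.02 m or angle between any of jar_a, jar_b, jar_c, table_mic's own z axis and vertical above 0.5 rad).
It fails at once if a bystander is shifted more than 40 mm (distance of any of mug, marker, phone, stapler, tape from where it was at the start of the episode above 0.04 m).
It fails at once if the fingers hold jar_a by its cap while it is still more than 65 mm from every ring's centre (contact force between the fingers and cap_a above 2 N and horizontal distance between jar_a and ring0 above 0.065 m and horizontal distance between jar_a and ring1 above 0.065 m and horizontal distance between jar_a and ring2 above 0.065 m).
It fails at once if the fingers hold jar_b by its cap while it is still more than 65 mm from every ring's centre (contact force between the fingers and cap_b above 2 N and horizontal distance between jar_b and ring0 above 0.065 m and horizontal distance between jar_b and ring1 above 0.065 m and horizontal distance between jar_b and ring2 above 0.065 m).
It fails at once if the fingers hold jar_c by its cap while it is still more than 65 mm from every ring's centre (contact force between the fingers and cap_c above 2 N and horizontal distance between jar_c and ring0 above 0.065 m and horizontal distance between jar_c and ring1 above 0.065 m and horizontal distance between jar_c and ring2 above 0.065 m).
Of jar_a, jar_b, jar_c only 2 to 3 are there at a start; the rules pass over those that are not, and their reading is None.
At some moment in a run one of jar_a, jar_b, jar_c, table_mic may be knocked a few centimetres aside while the robot is not near it.
Once in a run the grip may slacken for a moment while it holds something.
It also fails if it takes over 210 s, if anything falls off the work surface, if the arm or the gripper's body presses on something with over 40 N, if the wrist force passes 120 N, or if a joint passes its speed limit or range.

### The arm

A 6-joint arm with a two-finger parallel gripper is mounted at the origin on the work surface. World frame = base frame: x ahead of the robot, y to its left, z up, the work surface at z = 0. Lengths are in m, angles in rad, forces in N, time in s.
With the tool pointing down it reaches from about 0.35 to 0.85 m from the base axis. Payload 8.1 kg.
Tool frame: the origin (TCP) lies at the centre of the arm's flange, where the gripper is bolted on; the fingertips stand 186 mm ahead of it and the grasp point (between the pads) lies 167 mm ahead of it; z points along the fingers, y is the line along which they close (so a half turn about z gives the same grasp; the last joint's range is limited). The gripper opens to 93 mm and grips with 3 to 60 N. Pads are 15 mm wide; open, the fingers measure 128 mm over their backs; the gripper's body (75 mm by 188 mm) begins 65 mm behind the grasp point.
Start: joints at [-1.359, 0.13, 1.488, -0, 1.523, -0.085], TCP at [0.175, -0.574, 0.405] pointing down, gripper open.
Joint ranges: [-2.96, 2.96], [-0.89, 2.26], [0.02, 2.5], [-1.34, 4.48], [0, 2.73], [-2.66, 2.66]. Speed limits (rad/s): [2.39, 2.39, 2.79, 3.14, 3.14, 3.14].

### API

Orientations are given as a rotation vector (axis times angle).
In Python, from plant import robot gives the robot as it stands.
- The arm moves only by the tool apply_moves, never from a script. Its argument "series" is a list of rows, each a list of 2 entries, a list of its own where there are three numbers: the shift along the tool's x, y, z in mm, then the turn, a rotation vector about the tool's x, y, z in rad. A call has 1 to 12 rows; each row shifts and turns the commanded pose from where the row before left it, along the tool's axes as they then stand; what a row does not reach is not made up. A row lasts 1/12 s, in which the tool goes at most 41.7 mm and 7.16 degrees, less where a joint would pass 70% of its speed; a pose out of reach is approached as far as the arm can. A call is refused whole if a number of a shift passes 41.7 or a number of a turn 0.125, either way. A call with a gripper value outside its range is refused whole. "claw" is the opening, from 0 (shut) to 1 (fully open), set as the call begins (left out, the last holds). The fingers move at their own pace and stop on an object; "newtons" is the grip in N (left out, the last holds). Time passes only in rows, so rows that do not move let the fingers close. It gives the time, the measured TCP pose, the force, the opening and the grip force at its end, in the units of the state.
- robot.read_state(): the state, without advancing time (a new reading comes with each control period).
- robot.read_camera(name): name is "scene" or "side" or "wrist"; returns (picture, depth): 480x640x3 uint8, blue, green, red; 480x640 float32, m along the optical axis (not along the pixel's ray), 0 where there is no reading.
- robot.calibration(name): a dict with "fx", "fy", "cx", "cy" (pixels), "extrinsics" (4x4, takes a point from world to camera coordinates). Camera axes: x right, y down, z forward; pixel columns grow to the right and rows downward; lengths in m; the calibration is good to about 2 mm. A picture is of the moment at which its call begins: read the wrist's pose just before it. calibration takes no time and is no camera call; for the wrist camera it gives the pose at the moment of the call.
- robot.close_job(): hands the job in; it is judged then, once.
The state is a dict: "t": time; "q": joint angles; "dq": joint speeds; "joint_torque": joint torques, N m; "tool_pos": TCP position; "orientation": TCP orientation; "force": force on the tool from outside, world axes, zero at the start; "wrist_torque": the same for the moment, N m; "opening": finger opening in m; "gripper_force": force on a finger pad.
Only numpy, scipy, OpenCV 4.12 (cv2) and the standard library are available. Lean on these libraries where they do the work, as an engineer would, in place of code of your own. Each camera call takes 0.05 s, during which the arm holds its last target. There are 200 camera calls.

## Working session

There is one attempt and no reset: what is moved stays moved. The work goes in short steps, Python scripts to look and compute and a tool call to move; the robot and the scene stay as the last step left them, time stands still between calls to the robot, and variables do not carry over. Pictures are saved under pics/ and viewed, at most 14 in all, crops included, and the job is handed in when it is done.

Besides the shell and the picture viewer there is one more tool, called after "Emit:" by a JSON object that holds its "method" and its "body", one argument or row to a line. apply_moves: Moves the arm, as the interface text tells. Its arguments: {"type":"object","properties":{"series":{"type":"array"},"claw":{"type":"number"},"newtons":{"type":"number"}},"required":["series"]}

```bash
ls; mkdir -p pics
cat > h.py <<'E'
import numpy as np, cv2
from plant import robot
def snap(cam,name=None):
    c=robot.calibration(cam); p,d=robot.read_camera(cam)
    if name: cv2.imwrite(f'pics/{name}.png',p)
    return p,d,c
def world(c,u,v,d=None,z=None):
    """pixel -> world, by depth d or by plane height z"""
    E=np.array(c['extrinsics']);R,t=E[:3,:3],E[:3,3]
    r=np.stack([(np.asarray(u,float)-c['cx'])/c['fx'],(np.asarray(v,float)-c['cy'])/c['fy'],np.ones(np.shape(u))],-1)
    o=-R.T@t; w=r@R
    s=np.asarray(d)[...,None] if d is not None else ((z-o[2])/w[...,2])[...,None]
    return o+w*s
def cloud(p,d,c):
    v,u=np.mgrid[:480,:640]; return world(c,u,v,d=d)
def topdown(p,d,c,x0=.1,x1=.95,y0=-.75,y1=.75,s=500,z=0):
    """rectify desk plane: image rows = decreasing x, cols = decreasing y"""
    E=np.array(c['extrinsics']);K=np.array([[c['fx'],0,c['cx']],[0,c['fy'],c['cy']],[0,0,1]])
    P=K@E[:3]; H=np.stack([P[:,0],P[:,1],P[:,2]*z+P[:,3]],1)
    A=np.array([[0,-1/s,x1],[-1/s,0,y1],[0,0,1]])
    return cv2.warpPerspective(p,H@A,(int((y1-y0)*s),int((x1-x0)*s)),flags=cv2.INTER_LINEAR|cv2.WARP_INVERSE_MAP)
E
python3 - <<'E'
from h import *
s=robot.read_state();print({k:np.round(v,3) for k,v in s.items()})
for n in('scene','side'):
    p,d,c=snap(n,n+'0');np.savez(f'/tmp/{n}0.npz',p=p,d=d)
    E=np.array(c['extrinsics']);print(n,np.round(-E[:3,:3].T@E[:3,3],3),np.round(E[2,:3],2),c['fx'])
E
```

```text
pics
{'t': np.float64(0.0), 'q': array([-1.359,  0.131,  1.489, -0.   ,  1.523, -0.085]), 'dq': array([ 0.002, -0.   ,  0.   ,  0.001, -0.002, -0.   ]), 'joint_torque': array([-0.0000e+00, -5.5985e+01, -4.9176e+01,  7.7000e-02,  3.5000e-02,
       -0.0000e+00]), 'tool_pos': array([ 0.175, -0.574,  0.404]), 'orientation': array([-3.105, -0.464,  0.   ]), 'force': array([-0.389,  0.486,  0.615]), 'wrist_torque': array([ 0.001,  0.036, -0.051]), 'gripper_force': np.float64(0.0), 'opening': np.float64(0.093)}
scene [1.133 0.409 1.14 ] [-0.45 -0.32 -0.83] 488.18971965526003
side [0.272 0.803 0.951] [ 0.24 -0.66 -0.71] 459.3373566395531
```

View pics/scene0.png

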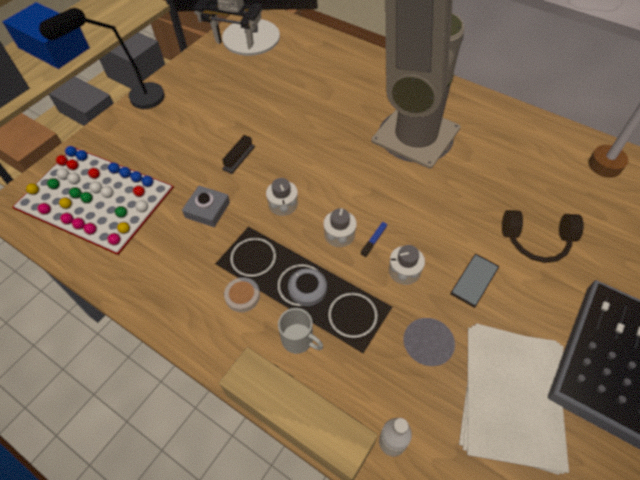

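View pics/side0.png

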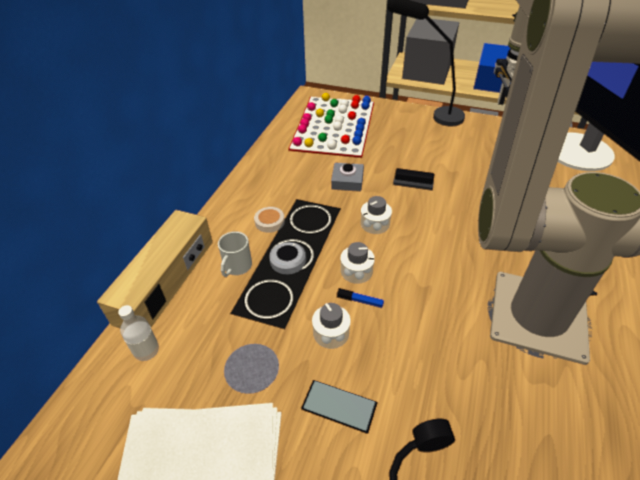

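The scene shows three jars at (283,195), (340,227) and (407,263), with the mic at (307,287) between two rings. The felt is at (429,342), the button at (204,198), the marker at (375,238), the mug at (296,332), the tape at (242,293) and the phone at (475,280). The side view agrees.

Run:
```python
from h import *
from scipy import ndimage as nd
S=500
maps=[]
for n in('scene','side'):
    z=np.load(f'/tmp/{n}0.npz');p,d=z['p'],z['d'];c=robot.calibration(n)
    W=cloud(p,d,c); ok=d>0
    # heights: cluster by height bands
    roi=ok&(W[...,0]>.3)&(W[...,0]<1.)&(abs(W[...,1])<.55)
    for nm,lo,hi in(('cap/mug tops',.082,.096),('mic top',.028,.036),('box',.037,.056),('tape',.02,.028)):
        l,k=nd.label(roi&(W[...,2]>lo)&(W[...,2]<hi))
        for i in range(1,k+1):
            m=l==i
            if m.sum()>60:
                q=W[m];print(n,nm,m.sum(),np.round((q.min(0)+q.max(0))/2,3),np.round(np.ptp(q[:,:2],axis=0),3),[int(a.mean()) for a in np.where(m)][::-1])
    t=topdown(p,d,c,.3,.9,-.5,.5,700); cv2.imwrite(f'pics/top_{n}.png',t)
    print(n,'desk z',np.round(np.median(W[roi&(abs(W[...,2])<.02)][:,2]),4))
    # felt: grey low saturation on desk
    hsv=cv2.cvtColor(p,cv2.COLOR_BGR2HSV)
    m=roi&(abs(W[...,2])<.008)&(hsv[...,1]<60)&(hsv[...,2]<140)
    l,k=nd.label(nd.binary_opening(m,iterations=2))
    for i in range(1,k+1):
        mm=l==i
        if mm.sum()>500:
            q=W[mm];print(n,'grey flat',mm.sum(),np.round((q.min(0)+q.max(0))/2,3),np.round(np.ptp(q,axis=0),3))
    m=roi&(abs(W[...,2])<.008)&(hsv[...,2]<50)
    m=nd.binary_opening(m,iterations=1);l,k=nd.label(m)
    for i in range(1,k+1):
        mm=l==i
        if mm.sum()>1500:
            q=W[mm][:,:2].astype(np.float32);print(n,'mat',mm.sum(),cv2.minAreaRect(q))
```

```text
scene cap/mug tops 237 [ 0.469 -0.193  0.089] [0.055 0.051] [280, 185]
scene cap/mug tops 266 [0.471 0.004 0.088] [0.056 0.053] [339, 216]
scene cap/mug tops 304 [0.473 0.213 0.088] [0.054 0.05 ] [408, 253]
scene cap/mug tops 242 [0.79  0.084 0.088] [0.08  0.079] [294, 324]
scene mic top 786 [0.663 0.026 0.032] [0.093 0.09 ] [306, 283]
scene box 369 [ 0.401 -0.417  0.046] [0.128 0.044] [236, 149]
scene box 244 [ 0.471 -0.184  0.047] [0.09  0.069] [284, 199]
scene box 783 [ 0.611 -0.366  0.046] [0.113 0.113] [204, 203]
scene box 64 [ 0.716 -0.517  0.042] [0.027 0.029] [139, 203]
scene box 63 [ 0.798 -0.506  0.043] [0.031 0.025] [121, 225]
scene box 198 [0.487 0.012 0.047] [0.059 0.072] [337, 233]
scene box 67 [ 0.841 -0.495  0.043] [0.026 0.028] [111, 236]
scene box 396 [0.477 0.213 0.046] [0.082 0.089] [405, 266]
scene box 97 [0.781 0.074 0.046] [0.056 0.055] [293, 320]
scene box 87 [0.808 0.095 0.046] [0.044 0.057] [296, 344]
scene tape 759 [ 0.775 -0.1    0.024] [0.09  0.089] [240, 293]
scene desk z 0.0001
scene grey flat 1852 [0.617 0.359 0.   ] [0.123 0.123 0.014]
side cap/mug to
[... 912 characters left out ...]
8 0.085] [356, 264]
side box 129 [0.771 0.098 0.047] [0.051 0.06 ] [238, 260]
side box 517 [0.471 0.22  0.047] [0.088 0.078] [330, 327]
side box 72 [0.964 0.37  0.047] [0.054 0.005] [113, 317]
side box 133 [0.86  0.403 0.047] [0.045 0.056] [143, 346]
side tape 61 [ 0.596 -0.318  0.024] [0.096 0.03 ] [345, 184]
side tape 453 [ 0.771 -0.098  0.024] [0.089 0.088] [268, 216]
side tape 156 [0.658 0.041 0.024] [0.098 0.079] [287, 262]
side desk z -0.0007
side grey flat 1605 [ 0.66  -0.115 -0.   ] [0.144 0.214 0.014]
side grey flat 993 [0.656 0.081 0.001] [0.143 0.137 0.013]
side grey flat 1158 [ 0.657  0.165 -0.   ] [0.112 0.111 0.013]
side grey flat 2012 [ 0.613  0.36  -0.   ] [0.123 0.124 0.013]
```

View pics/top_scene.png

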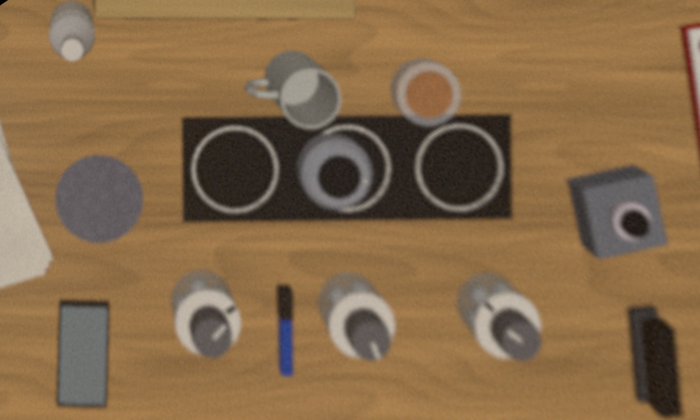

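Emit:
{"method": "apply_moves", "body": {
  "series": [
    [[0,0,0],[0,0,-0.118]],
    [[0,0,0],[0,0,-0.118]],
    [[0,0,0],[0,0,-0.118]],
    [[0,0,0],[0,0,-0.118]],
    [[0,0,0],[0,0,-0.118]],
    [[0,0,0],[0,0,-0.118]],
    [[0,0,0],[0,0,-0.118]],
    [[0,0,0],[0,0,-0.118]],
    [[0,0,0],[0,0,-0.118]],
    [[0,0,0],[0,0,-0.118]],
    [[0,0,0],[0,0,-0.118]],
    [[0,0,0],[0,0,-0.118]]
  ],
  "claw": 0.645
}}

```text
t: 1.1
tool_pos: [0.1755, -0.5736, 0.4041]
orientation: [-2.051, -2.379, -0.001]
force: [-0.4, -0.2, 0.0]
opening: 0.0601
gripper_force: 0.0
```

Emit:
{"method": "apply_moves", "body": {
  "series": [
    [[19,23.5,0],[0,0,0]],
    [[19,23.5,0],[0,0,0]],
    [[19,23.5,0],[0,0,0]],
    [[19,23.5,0],[0,0,0]],
    [[19,23.5,0],[0,0,0]],
    [[19,23.5,0],[0,0,0]],
    [[19,23.5,0],[0,0,0]],
    [[19,23.5,0],[0,0,0]],
    [[19,23.5,0],[0,0,0]],
    [[19,23.5,0],[0,0,0]],
    [[19,23.5,0],[0,0,0]],
    [[19,23.5,0],[0,0,0]]
  ]
}}

```text
t: 2.1
tool_pos: [0.4231, -0.3068, 0.4044]
orientation: [-2.058, -2.373, 0.0]
force: [0.2, -1.3, 0.3]
opening: 0.06
gripper_force: 0.0
```

Emit:
{"method": "apply_moves", "body": {
  "series": [
    [[19,23.5,0],[0,0,0]],
    [[19,23.5,0],[0,0,0]],
    [[19,23.5,0],[0,0,0]],
    [[19,23.5,0],[0,0,0]],
    [[19,23.5,0],[0,0,0]],
    [[19,23.5,0],[0,0,0]],
    [[19,23.5,0],[0,0,0]],
    [[19,23.5,0],[0,0,0]],
    [[19,23.5,0],[0,0,0]],
    [[19,23.5,0],[0,0,0]],
    [[19,23.5,0],[0,0,0]],
    [[19,23.5,0],[0,0,0]]
  ]
}}

```text
t: 3.1
tool_pos: [0.67, -0.0412, 0.404]
orientation: [-2.058, -2.373, 0.001]
force: [0.2, 0.4, 0.2]
opening: 0.06
gripper_force: 0.0
```

```bash
cat >> h.py <<'E'
from scipy.spatial.transform import Rotation as Ro
def st():
    s=robot.read_state();R=Ro.from_rotvec(s['orientation']).as_matrix()
    print('t %.1f'%s['t'],'tcp',np.round(np.array(s['tool_pos'])*1000,1),'yaw %.4f'%np.arctan2(R[1,0],R[0,0]),'tilt %.4f'%np.arccos(min(1,-R[2,2])),'F',np.round(s['force'],1),'open %.1f'%(s['opening']*1000),'grip %.1f'%s['gripper_force'],'q',np.round(s['q'],2))
    return np.array(s['tool_pos']),R
def to(x,y,z):
    """tool-frame shift in mm from measured TCP to TCP x,y,z (mm)"""
    p,R=st(); print('shift',np.round(R.T@(np.array([x,y,z])-p*1000),1))
E
python3 - <<'E'
from h import *
to(671,-46,200)
p,d,c=snap('wrist','w0');np.savez('/tmp/w0.npz',p=p,d=d)
E=np.array(c['extrinsics']);print(np.round(-E[:3,:3].T@E[:3,3],3),np.round(E[:3,:3],2),c['fx'])
E
```

```text
t 3.1 tcp [670.  -41.2 404. ] yaw 1.7128 tilt 0.0010 F [0.2 0.4 0.2] open 60.0 grip 0.0 q [-0.14  0.32  1.27 -0.    1.55 -0.28]
shift [ -4.9   0.5 204. ]
[0.659 0.042 0.385] [[ 0.99  0.14 -0.  ]
 [ 0.14 -0.94  0.3 ]
 [ 0.04 -0.3  -0.95]] 351.73598581135536
```

View pics/w0.png

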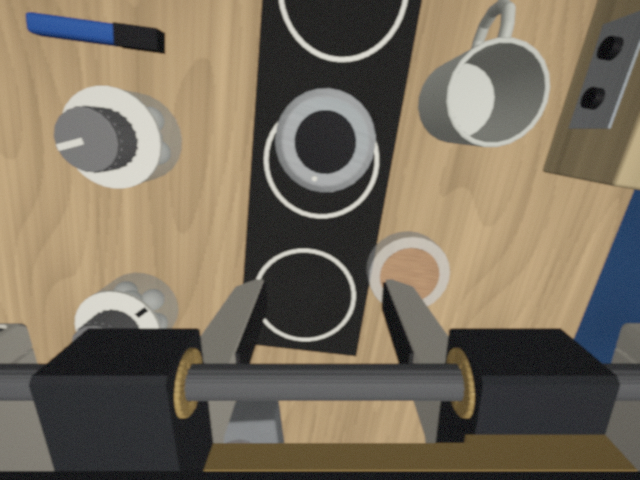

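The wrist camera looks ahead of the tool. The mic is at (325,140), straddling the ring 1 line, and the path to the felt is clear.

Run:
```python
from h import *
from scipy import ndimage as nd
z=np.load('/tmp/w0.npz');c=robot.calibration('wrist');W=cloud(z['p'],z['d'],c)
m=(z['d']>0)&(abs(W[...,2]-.032)<.004)&(abs(W[...,0]-.66)<.08)&(abs(W[...,1]-.03)<.08)
q=W[m];print(m.sum(),(q.min(0)+q.max(0))/2,np.ptp(q,axis=0))
g=cv2.cvtColor(z['p'],cv2.COLOR_BGR2GRAY)
m=(g>150)&(abs(W[...,2])<.01)&(abs(W[...,0]-.66)<.07)
l,k=nd.label(m)
for i in range(1,k+1):
    mm=l==i
    if mm.sum()>250:
        q=W[mm];v=np.c_[2*q[:,:2],np.ones(len(q))];s=np.linalg.lstsq(v,(q[:,:2]**2).sum(1),rcond=None)[0]
        print('ring',mm.sum(),s[:2],np.sqrt(s[2]+s[0]**2+s[1]**2))
```

```text
7216 [0.66362812 0.03370484 0.03198952] [0.09443909 0.09306574 0.00797887]
ring 955 [0.66061157 0.17149648] 0.058961761891126785
ring 1006 [0.66301896 0.01181436] 0.05914566557641468
ring 984 [ 0.66549725 -0.14823504] 0.05908972525343808
ring 842 [ 0.65816208 -0.23849215] 0.02743125338445425
ring 1999 [ 0.69514424 -0.33346147] 0.028468429717108237
```

Emit:
{"method": "apply_moves", "body": {
  "series": [
    [[-2,0,25],[0,0,0]],
    [[-2,0,25],[0,0,0]],
    [[-2,0,25],[0,0,0]],
    [[-2,0,25],[0,0,0]],
    [[0,0,25],[0,0,0]],
    [[0,0,25],[0,0,0]],
    [[0,0,20],[0,0,0]],
    [[0,0,20],[0,0,0]],
    [[0,0,14],[0,0,0]],
    [[0,0,0],[0,0,0]],
    [[0,0,0],[0,0,0]]
  ]
}}

```text
t: 4.07
tool_pos: [0.6699, -0.0504, 0.1998]
orientation: [-2.057, -2.372, 0.002]
force: [0.2, 0.2, 0.4]
opening: 0.0597
gripper_force: 0.0
```

```bash
python3 -c "
from h import *
to(621.6,312.5,200)"
```

```text
t 4.1 tcp [669.9 -50.4 199.8] yaw 1.7128 tilt 0.0024 F [0.2 0.2 0.4] open 59.7 grip 0.0 q [-0.15  0.49  1.44 -0.    1.21 -0.29]
shift [366.1   3.5  -0. ]
```

Emit:
{"method": "apply_moves", "body": {
  "series": [
    [[8,0.5,0],[0,0,0]],
    [[6,0.5,0],[0,0,0]],
    [[5,0.5,0],[0,0,0]],
    [[5,0.5,0],[0,0,0]],
    [[5,0.5,0],[0,0,0]],
    [[6,0.5,0],[0,0,0]],
    [[8,0.5,0],[0,0,0]],
    [[10,0,0],[0,0,0]],
    [[12,0,0],[0,0,0]],
    [[12,0,0],[0,0,0]],
    [[12,0,0],[0,0,0]],
    [[12,0,0],[0,0,0]]
  ]
}}

```text
t: 5.07
tool_pos: [0.6596, 0.0512, 0.2012]
orientation: [2.058, 2.373, 0.001]
force: [1.6, -4.6, 4.6]
opening: 0.06
gripper_force: 2.7
```

Emit:
{"method": "apply_moves", "body": {
  "series": [
    [[12,0,0],[0,0,0]],
    [[12,0,0],[0,0,0]],
    [[12,0,0],[0,0,0]],
    [[12,0,0],[0,0,0]],
    [[12,0,0],[0,0,0]],
    [[12,0,0],[0,0,0]],
    [[12,0,0],[0,0,0]],
    [[12,0,0],[0,0,0]],
    [[12,0,0],[0,0,0]],
    [[12,0,0],[0,0,0]],
    [[12,0,0],[0,0,0]],
    [[12,0,0],[0,0,0]]
  ]
}}

```text
t: 6.07
tool_pos: [0.6389, 0.1938, 0.2011]
orientation: [2.058, 2.373, -0.0]
force: [1.3, -5.9, 4.8]
opening: 0.0598
gripper_force: 3.0
```

Emit:
{"method": "apply_moves", "body": {
  "series": [
    [[12,0,0],[0,0,0]],
    [[12,0,0],[0,0,0]],
    [[12,0,0],[0,0,0]],
    [[11,0,0],[0,0,0]],
    [[10,0,0],[0,0,0]],
    [[8,0,0],[0,0,0]],
    [[7,0,0],[0,0,0]],
    [[6,0,0],[0,0,0]],
    [[5,0,0],[0,0,0]],
    [[3,0,0],[0,0,0]],
    [[0,0,0],[0,0,0]],
    [[0,0,0],[0,0,0]]
  ]
}}

```text
t: 7.07
tool_pos: [0.6265, 0.2786, 0.2004]
orientation: [-2.057, -2.373, -0.0]
force: [0.7, -0.8, 0.1]
opening: 0.0597
gripper_force: 0.4
```

```bash
cat > mic.py <<'E'
from h import *
p0,R=st()
for n in('scene','side','wrist'):
    p,d,c=snap(n,'m_'+n);W=cloud(p,d,c);roi=(d>0)&(abs(W[...,0]-.63)<.15)&(abs(W[...,1]-.35)<.13)
    m=roi&(abs(W[...,2]-.0315)<.003)
    q=W[m]
    if m.sum()<50: continue
    print(n,m.sum(),np.round((q.min(0)+q.max(0))/2,4),np.round(np.ptp(q,axis=0),3))
    g=cv2.cvtColor(p,cv2.COLOR_BGR2HSV)
    m=roi&(abs(W[...,2])<.006)&(g[...,1]<70)&(g[...,2]<170)&(W[...,1]>.2); q=W[m]
    if len(q): print('  felt-ish',m.sum(),np.round(q.max(0),4),np.round(q.min(0),4))
E
python3 mic.py
```

```text
t 7.1 tcp [626.5 278.6 200.4] yaw 1.7135 tilt 0.0009 F [ 0.7 -0.8  0.1] open 59.7 grip 0.4 q [0.34 0.52 1.39 0.   1.22 0.2 ]
scene 590 [0.6231 0.3264 0.0315] [0.091 0.092 0.006]
  felt-ish 1097 [0.7306 0.4353 0.0056] [ 0.5139  0.2201 -0.0059]
side 983 [0.5728 0.307  0.0315] [0.185 0.131 0.006]
  felt-ish 1211 [0.6908 0.4216 0.0059] [ 0.5515  0.2201 -0.0054]
wrist 31513 [0.5748 0.3082 0.0315] [0.189 0.131 0.006]
  felt-ish 31433 [0.7028 0.4195 0.006 ] [ 0.4801  0.2212 -0.0013]
```

Emit:
{"method": "apply_moves", "body": {
  "series": [
    [[4,0,0],[0,0,0]],
    [[5,0,0],[0,0,0]],
    [[6,0,0],[0,0,0]],
    [[6,0,0],[0,0,0]],
    [[5,0,0],[0,0,0]],
    [[4,0,0],[0,0,0]],
    [[2,0,0],[0,0,0]],
    [[1,0,0],[0,0,0]],
    [[0,0,0],[0,0,0]]
  ]
}}

```text
t: 7.97
tool_pos: [0.6222, 0.3108, 0.2007]
orientation: [-2.058, -2.374, -0.0]
force: [-0.4, -0.6, -1.5]
opening: 0.06
gripper_force: 0.3
```

Emit:
{"method": "apply_moves", "body": {
  "series": [
    [[-15,0,0],[0,0,0]],
    [[-20,0,0],[0,0,0]],
    [[-20,0,-20],[0,0,0]],
    [[-10,0,-30],[0,0,0]],
    [[0,0,-30],[0,0,0]],
    [[0,0,-30],[0,0,0]],
    [[0,0,-30],[0,0,0]],
    [[0,0,-30],[0,0,0]],
    [[0,0,0],[0,0,0]],
    [[0,0,0],[0,0,0]]
  ],
  "claw": 1.0
}}

```text
t: 8.8
tool_pos: [0.6326, 0.2452, 0.3747]
orientation: [2.057, 2.37, 0.009]
force: [-0.2, -0.5, -1.0]
opening: 0.0929
gripper_force: 0.0
```

Run:
```python
from h import *
st();p,d,c=snap('wrist','w1');np.savez('/tmp/w1.npz',p=p,d=d,)
p,d,c=snap('side');W=cloud(p,d,c)
m=(d>0)&(abs(W[...,2]-.0315)<.003)&(abs(W[...,0]-.615)<.08)&(abs(W[...,1]-.36)<.08);q=W[m];print(np.round((q.min(0)+q.max(0))/2,4),np.ptp(q,axis=0))
```

```text
t 8.8 tcp [632.6 245.2 374.7] yaw 1.7121 tilt 0.0067 F [-0.2 -0.5 -1. ] open 92.9 grip 0.0 q [0.29 0.35 1.29 0.   1.5  0.15]
[0.6144 0.3608 0.0315] [0.09053639 0.09142539 0.00596548]
```

View pics/w1.png

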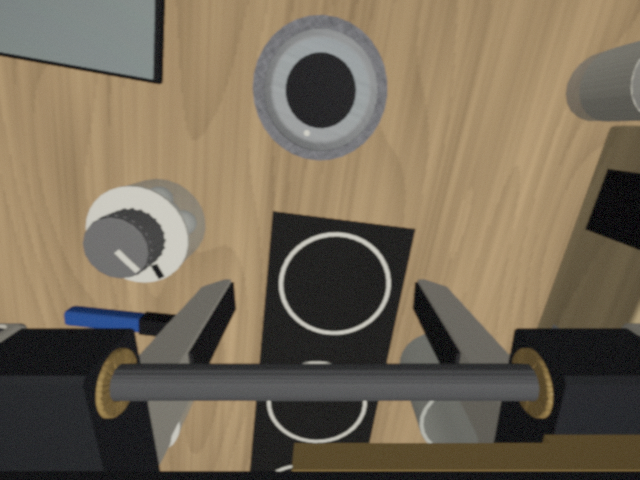

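The mic sits centred on its felt at (320,90), and the side camera puts it within 2 mm. Next is jar C, where I descend on its +y side and slide the fingers in around it.

Emit:
{"method": "apply_moves", "body": {
  "series": [
    [[0,0,0],[0,0,0.0706]],
    [[0,0,0],[0,0,0.0706]],
    [[7,-20,0],[0,0,0]],
    [[7,-20,0],[0,0,0]],
    [[7,-20,0],[0,0,0]],
    [[7,-20,0],[0,0,0]],
    [[7,-20,0],[0,0,0]],
    [[7,-20,0],[0,0,0]],
    [[7,-20,0],[0,0,0]],
    [[6,-20,0],[0,0,0]],
    [[0,0,0],[0,0,0]],
    [[0,0,0],[0,0,0]]
  ]
}}

```text
t: 9.9
tool_pos: [0.4706, 0.3008, 0.3691]
orientation: [-2.219, -2.223, 0.004]
force: [0.4, 0.1, -1.1]
opening: 0.0933
gripper_force: 0.0
```

```bash
cat > jars.py <<'E'
from h import *
from scipy import ndimage as nd
def tops(cams=('scene','side'),lo=.084,hi=.094,verbose=1):
    for n in cams:
        p,d,c=snap(n);W=cloud(p,d,c)
        l,k=nd.label((d>0)&(W[...,2]>lo)&(W[...,2]<hi)&(W[...,0]>.35)&(W[...,0]<.85)&(abs(W[...,1])<.45))
        for i in range(1,k+1):
            q=W[l==i]; e=np.ptp(q[:,:2],axis=0)
            if len(q)>60: print(n,len(q),np.round((q.min(0)+q.max(0))[:2]/2,4),np.round(e,3))
E
python3 -c "
from jars import *
to(471,300,202);tops()"
```

```text
t 9.9 tcp [470.6 300.8 369.1] yaw 1.5730 tilt 0.0025 F [ 0.4  0.1 -1.1] open 93.3 grip 0.0 q [ 0.48  0.04  1.65 -0.    1.45  0.47]
shift [ -0.6   0.8 167.1]
scene 219 [ 0.4711 -0.1918] [0.052 0.052]
scene 248 [0.4713 0.0036] [0.054 0.054]
scene 291 [0.4746 0.2129] [0.053 0.051]
scene 213 [0.79  0.084] [0.079 0.079]
side 97 [0.7793 0.085 ] [0.067 0.082]
side 246 [0.467  0.0066] [0.05  0.052]
side 265 [0.4727 0.2185] [0.046 0.045]
```

Emit:
{"method": "apply_moves", "body": {
  "series": [
    [[0,1,25],[0,0,0]],
    [[0,0,25],[0,0,0]],
    [[0,0,25],[0,0,0]],
    [[0,0,25],[0,0,0]],
    [[0,0,25],[0,0,0]],
    [[0,0,20],[0,0,0]],
    [[0,0,14],[0,0,0]],
    [[0,0,8],[0,0,0]],
    [[0,0,0],[0,0,0]],
    [[0,0,0],[0,0,0]]
  ]
}}

```text
t: 10.83
tool_pos: [0.473, 0.3006, 0.2036]
orientation: [-2.221, -2.222, 0.001]
force: [0.5, 0.3, -0.2]
opening: 0.0928
gripper_force: 0.0
```

Emit:
{"method": "apply_moves", "body": {
  "series": [
    [[-8,0,0],[0,0,0]],
    [[-10,0,0],[0,0,0]],
    [[-10,0,0],[0,0,0]],
    [[-10,0,0],[0,0,0]],
    [[-10,0,0],[0,0,0]],
    [[-8,0,0],[0,0,0]],
    [[-8,0,0],[0,0,0]],
    [[-8,0,0],[0,0,0]],
    [[-8,0,0],[0,0,0]],
    [[-6,0,0],[0,0,0]],
    [[0,0,0],[0,0,0]],
    [[0,0,0],[0,0,0]]
  ]
}}

```text
t: 11.83
tool_pos: [0.4726, 0.2146, 0.2038]
orientation: [-2.221, -2.222, -0.0]
force: [-0.9, 0.1, 0.7]
opening: 0.0931
gripper_force: 0.0
```

Emit:
{"method": "apply_moves", "body": {
  "series": [
    [[0,0,0],[0,0,0]],
    [[0,0,0],[0,0,0]],
    [[0,0,0],[0,0,0]],
    [[0,0,0],[0,0,0]]
  ],
  "claw": 0.9,
  "newtons": 12
}}

```text
t: 12.17
tool_pos: [0.4723, 0.2152, 0.2037]
orientation: [-2.22, -2.222, 0.001]
force: [-4.8, -1.7, 4.3]
opening: 0.0877
gripper_force: 12.0
```

```bash
python3 -c "
from jars import *
to(658,164.5,202);tops()"
```

```text
t 12.2 tcp [472.3 215.2 203.7] yaw 1.5720 tilt 0.0011 F [-4.8 -1.7  4.3] open 87.7 grip 12.0 q [0.33 0.11 1.9  0.   1.14 0.33]
shift [-50.9 185.7   1.5]
scene 220 [ 0.4703 -0.1932] [0.054 0.053]
scene 250 [0.4716 0.0037] [0.054 0.053]
scene 113 [0.4824 0.2045] [0.029 0.03 ]
scene 217 [0.7899 0.0841] [0.08  0.078]
side 151 [0.7851 0.0861] [0.079 0.081]
side 129 [0.461  0.0088] [0.039 0.046]
side 87 [0.4708 0.2137] [0.051 0.016]
side 71 [0.4713 0.2361] [0.043 0.013]
```

Emit:
{"method": "apply_moves", "body": {
  "series": [
    [[-1,4,0],[0,0,0]],
    [[-2,7,0],[0,0,0]],
    [[-3,11,0],[0,0,0]],
    [[-3,11,0],[0,0,0]],
    [[-3,11,0],[0,0,0]],
    [[-3,11,0],[0,0,0]],
    [[-3,11,0],[0,0,0]],
    [[-3,11,0],[0,0,0]],
    [[-3,11,0],[0,0,0]],
    [[-3,11,0],[0,0,0]],
    [[-3,11,0],[0,0,0]],
    [[-3,11,0],[0,0,0]]
  ],
  "newtons": 16
}}

```text
t: 13.27
tool_pos: [0.5935, 0.1825, 0.2037]
orientation: [-2.219, -2.222, 0.001]
force: [-7.2, 1.8, 7.7]
opening: 0.0876
gripper_force: 16.0
```

Emit:
{"method": "apply_moves", "body": {
  "series": [
    [[-3,11,0],[0,0,0]],
    [[-3,11,0],[0,0,0]],
    [[-3,11,0],[0,0,0]],
    [[-3,11,0],[0,0,0]],
    [[-2.5,9,0],[0,0,0]],
    [[-2,7,0],[0,0,0]],
    [[-1,4,0],[0,0,0]],
    [[0,0,0],[0,0,0]],
    [[0,0,0],[0,0,0]]
  ]
}}

```text
t: 14.02
tool_pos: [0.6579, 0.1647, 0.2037]
orientation: [2.22, 2.222, 0.001]
force: [-0.8, 0.2, 2.4]
opening: 0.0879
gripper_force: 16.0
```

```bash
python3 -c "
from jars import *
to(658,164.5,203);tops()"
```

```text
t 14.0 tcp [657.9 164.7 203.7] yaw 1.5717 tilt 0.0006 F [-0.8  0.2  2.4] open 87.9 grip 16.0 q [ 0.17  0.5   1.42 -0.    1.22  0.17]
shift [-0.2  0.1  0.7]
scene 218 [ 0.4716 -0.1923] [0.053 0.052]
scene 93 [0.6739 0.1523] [0.025 0.03 ]
scene 217 [0.7901 0.0845] [0.08  0.078]
side 178 [ 0.4672 -0.1933] [0.049 0.053]
side 67 [0.8062 0.085 ] [0.04  0.079]
side 244 [0.4666 0.006 ] [0.051 0.052]
side 81 [0.6558 0.1594] [0.05  0.016]
side 65 [0.6551 0.1827] [0.043 0.015]
```

Emit:
{"method": "apply_moves", "body": {
  "series": [
    [[0,0,0],[0,0,0]],
    [[0,0,0],[0,0,0]],
    [[0,0,0],[0,0,0]],
    [[0,0,-10],[0,0,0]],
    [[0,0,-25],[0,0,0]],
    [[0,0,-33],[0,0,0]],
    [[0,0,-33],[0,0,0]],
    [[0,0,-33],[0,0,0]],
    [[0,0,-33],[0,0,0]],
    [[0,0,0],[0,0,0]]
  ],
  "claw": 1.0
}}

```text
t: 14.95
tool_pos: [0.6592, 0.1649, 0.3814]
orientation: [2.215, 2.217, 0.017]
force: [1.6, 0.1, 3.0]
opening: 0.0933
gripper_force: 0.0
```

Emit:
{"method": "apply_moves", "body": {
  "series": [
    [[-24,-19,0],[0,0,0]],
    [[-24,-19,0],[0,0,0]],
    [[-24,-19,0],[0,0,0]],
    [[-24,-19,0],[0,0,0]],
    [[-24,-19,0],[0,0,0]],
    [[-24,-19,0],[0,0,0]],
    [[-24,-19,0],[0,0,0]],
    [[-24,-19,0],[0,0,0]],
    [[-24,-19,0],[0,0,0]],
    [[-24,-17,0],[0,0,0]],
    [[0,0,0],[0,0,0]],
    [[0,0,0],[0,0,0]]
  ]
}}

```text
t: 15.95
tool_pos: [0.4692, -0.0766, 0.3715]
orientation: [2.223, 2.218, 0.001]
force: [-0.1, -1.1, 0.1]
opening: 0.0935
gripper_force: 0.0
```

```bash
python3 -c "
from jars import *
to(469,-75,203);tops()"
```

```text
t 15.9 tcp [469.2 -76.6 371.5] yaw 1.5689 tilt 0.0016 F [-0.1 -1.1  0.1] open 93.5 grip 0.0 q [-0.27 -0.2   1.87 -0.    1.47 -0.27]
shift [  1.7  -0.5 168.5]
scene 224 [ 0.4701 -0.193 ] [0.053 0.052]
scene 248 [0.4711 0.0043] [0.052 0.053]
scene 332 [0.6593 0.1626] [0.052 0.052]
scene 208 [0.79   0.0839] [0.08 0.08]
side 174 [ 0.4682 -0.1923] [0.049 0.055]
side 156 [0.7856 0.0857] [0.078 0.08 ]
side 247 [0.467  0.0075] [0.051 0.053]
side 282 [0.6554 0.1643] [0.052 0.055]
```

Emit:
{"method": "apply_moves", "body": {
  "series": [
    [[0,0,25],[0,0,0]],
    [[0,0,25],[0,0,0]],
    [[0,0,25],[0,0,0]],
    [[0,0,25],[0,0,0]],
    [[0,0,25],[0,0,0]],
    [[0,0,21],[0,0,0]],
    [[0,0,14],[0,0,0]],
    [[0,0,8],[0,0,0]],
    [[0,0,0],[0,0,0]],
    [[0,0,0],[0,0,0]]
  ]
}}

```text
t: 16.88
tool_pos: [0.4702, -0.0751, 0.2029]
orientation: [-2.219, -2.223, 0.0]
force: [0.0, 0.6, 0.4]
opening: 0.093
gripper_force: 0.0
```

Emit:
{"method": "apply_moves", "body": {
  "series": [
    [[8,0,0],[0,0,0]],
    [[10,0,0],[0,0,0]],
    [[10,0,0],[0,0,0]],
    [[10,0,0],[0,0,0]],
    [[9,0,0],[0,0,0]],
    [[8,0,0],[0,0,0]],
    [[8,0,0],[0,0,0]],
    [[7,0,0],[0,0,0]],
    [[7,0,0],[0,0,0]],
    [[5,0,0],[0,0,0]],
    [[0,0,0],[0,0,0]],
    [[0,0,0],[0,0,0]]
  ]
}}

```text
t: 17.88
tool_pos: [0.4698, 0.0066, 0.2027]
orientation: [2.22, 2.223, -0.0]
force: [-1.4, -0.9, -0.8]
opening: 0.0932
gripper_force: 0.0
```

Emit:
{"method": "apply_moves", "body": {
  "series": [
    [[0,0,0],[0,0,0]],
    [[0,0,0],[0,0,0]],
    [[0,0,0],[0,0,0]],
    [[0,0,0],[0,0,0]]
  ],
  "claw": 0.9,
  "newtons": 16
}}

```text
t: 18.22
tool_pos: [0.4694, 0.0062, 0.2026]
orientation: [-2.22, -2.221, 0.002]
force: [-5.8, -0.6, 4.6]
opening: 0.0877
gripper_force: 16.0
```

```bash
python3 -c "
from jars import *
to(659,4.5,203)"
```

```text
t 18.2 tcp [469.4   6.2 202.6] yaw 1.5713 tilt 0.0014 F [-5.8 -0.6  4.6] open 87.7 grip 16.0 q [-0.1  -0.02  2.03 -0.    1.13 -0.1 ]
shift [ -1.8 189.6  -0.7]
```

Emit:
{"method": "apply_moves", "body": {
  "series": [
    [[0,4,0],[0,0,0]],
    [[-0.5,7,0],[0,0,0]],
    [[-0.5,11,0],[0,0,0]],
    [[-0.5,11,0],[0,0,0]],
    [[0,11,0],[0,0,0]],
    [[0,11,0],[0,0,0]],
    [[0,11,0],[0,0,0]],
    [[0,11,0],[0,0,0]],
    [[0,11,0],[0,0,0]],
    [[0,11,0],[0,0,0]],
    [[0,11,0],[0,0,0]],
    [[0,11,0],[0,0,0]]
  ]
}}

```text
t: 19.22
tool_pos: [0.5904, 0.0048, 0.2025]
orientation: [-2.219, -2.22, 0.004]
force: [-10.6, 0.5, 9.5]
opening: 0.0881
gripper_force: 16.0
```

Emit:
{"method": "apply_moves", "body": {
  "series": [
    [[0,11,0],[0,0,0]],
    [[0,11,0],[0,0,0]],
    [[0,11,0],[0,0,0]],
    [[0,11,0],[0,0,0]],
    [[0,11,0],[0,0,0]],
    [[0,7,0],[0,0,0]],
    [[0,4,0],[0,0,0]],
    [[0,2.5,0],[0,0,0]],
    [[0,0,0],[0,0,0]],
    [[0,0,0],[0,0,0]]
  ]
}}

```text
t: 20.05
tool_pos: [0.6591, 0.0048, 0.2026]
orientation: [-2.22, -2.221, 0.002]
force: [-4.5, -0.2, 4.3]
opening: 0.0881
gripper_force: 16.0
```

Emit:
{"method": "apply_moves", "body": {
  "series": [
    [[0,0,0],[0,0,0]],
    [[0,0,0],[0,0,0]],
    [[0,0,0],[0,0,0]],
    [[0,0,-10],[0,0,0]],
    [[0,0,-25],[0,0,0]],
    [[0,0,-33],[0,0,0]],
    [[0,0,-33],[0,0,0]],
    [[0,0,-33],[0,0,0]],
    [[0,0,-33],[0,0,0]],
    [[0,0,0],[0,0,0]]
  ],
  "claw": 1.0
}}

```text
t: 20.88
tool_pos: [0.6611, 0.005, 0.3803]
orientation: [2.213, 2.215, 0.014]
force: [1.2, -0.9, 1.6]
opening: 0.0932
gripper_force: 0.0
```

```bash
python3 -c "
from jars import *
to(469,-270,203);tops()"
```

```text
t 20.9 tcp [661.1   5.  380.3] yaw 1.5717 tilt 0.0140 F [ 1.2 -0.9  1.6] open 93.2 grip 0.0 q [-0.07  0.3   1.34  0.    1.49 -0.07]
shift [-274.7 -194.7  174.9]
scene 298 [0.661  0.0027] [0.051 0.051]
scene 339 [0.6596 0.1627] [0.051 0.052]
scene 74 [0.7682 0.0738] [0.036 0.056]
scene 111 [0.8056 0.0836] [0.048 0.08 ]
side 180 [ 0.466  -0.1928] [0.05  0.056]
side 222 [0.6575 0.0048] [0.052 0.054]
side 157 [0.7859 0.0869] [0.08  0.081]
side 285 [0.6562 0.166 ] [0.053 0.053]
```

Emit:
{"method": "apply_moves", "body": {
  "series": [
    [[-11,-19,0],[0,0,0]],
    [[-11,-19,0],[0,0,0]],
    [[-12,-19,0],[0,0,0]],
    [[-12,-19,0],[0,0,0]],
    [[-12,-19,0],[0,0,0]],
    [[-12,-19,0],[0,0,0]],
    [[-12,-19,0],[0,0,0]],
    [[-12,-19,0],[0,0,0]],
    [[-11,-19,0],[0,0,0]],
    [[-11,-19,0],[0,0,0]],
    [[0,0,0],[0,0,0]],
    [[0,0,0],[0,0,0]]
  ]
}}

```text
t: 21.98
tool_pos: [0.4685, -0.1114, 0.3685]
orientation: [-2.221, -2.219, 0.001]
force: [0.9, 0.3, 0.2]
opening: 0.093
gripper_force: 0.0
```

```bash
python3 -c "
from jars import *
to(469,-112,203);tops(['scene'])"
```

```text
t 22.0 tcp [ 468.5 -111.4  368.5] yaw 1.5700 tilt 0.0017 F [0.9 0.3 0.2] open 93.0 grip 0.0 q [-0.34 -0.17  1.86  0.    1.46 -0.34]
shift [ -0.8   0.7 165.5]
scene 182 [ 0.4714 -0.1927] [0.05 0.05]
scene 301 [0.6616 0.0031] [0.052 0.051]
scene 336 [0.6607 0.1624] [0.051 0.051]
scene 210 [0.7901 0.0843] [0.081 0.079]
```

Emit:
{"method": "apply_moves", "body": {
  "series": [
    [[0,0.5,25],[0,0,0]],
    [[0,0,25],[0,0,0]],
    [[0,0,25],[0,0,0]],
    [[0,0,25],[0,0,0]],
    [[0,0,25],[0,0,0]],
    [[0,0,20],[0,0,0]],
    [[0,0,13],[0,0,0]],
    [[0,0,8],[0,0,0]],
    [[0,0,0],[0,0,0]],
    [[0,0,0],[0,0,0]]
  ]
}}

```text
t: 22.87
tool_pos: [0.4702, -0.1108, 0.2036]
orientation: [-2.219, -2.222, 0.0]
force: [0.4, -0.0, 1.1]
opening: 0.0928
gripper_force: 0.0
```

Emit:
{"method": "apply_moves", "body": {
  "series": [
    [[-8,0,0],[0,0,0]],
    [[-10,0,0],[0,0,0]],
    [[-10,0,0],[0,0,0]],
    [[-10,0,0],[0,0,0]],
    [[-9,0,0],[0,0,0]],
    [[-8,0,0],[0,0,0]],
    [[-8,0,0],[0,0,0]],
    [[-7,0,0],[0,0,0]],
    [[-7,0,0],[0,0,0]],
    [[-4,0,0],[0,0,0]],
    [[0,0,0],[0,0,0]],
    [[0,0,0],[0,0,0]]
  ]
}}

```text
t: 23.87
tool_pos: [0.4699, -0.1922, 0.2036]
orientation: [-2.221, -2.222, -0.0]
force: [-0.8, 0.1, 0.2]
opening: 0.0926
gripper_force: 0.0
```

Emit:
{"method": "apply_moves", "body": {
  "series": [
    [[0,0,0],[0,0,0]],
    [[0,0,0],[0,0,0]],
    [[0,0,0],[0,0,0]],
    [[0,0,0],[0,0,0]]
  ],
  "claw": 0.9,
  "newtons": 16
}}

```text
t: 24.2
tool_pos: [0.4696, -0.1918, 0.2035]
orientation: [-2.219, -2.222, 0.001]
force: [-5.2, 0.7, 3.1]
opening: 0.0877
gripper_force: 16.0
```

```bash
python3 -c "
from jars import *
to(661,-155,203)"
```

```text
t 24.2 tcp [ 469.6 -191.8  203.5] yaw 1.5721 tilt 0.0014 F [-5.2  0.7  3.1] open 87.7 grip 16.0 q [-0.49  0.08  1.93 -0.    1.13 -0.49]
shift [ 36.5 191.5   0.3]
```

Emit:
{"method": "apply_moves", "body": {
  "series": [
    [[1,4,0],[0,0,0]],
    [[1.5,7,0],[0,0,0]],
    [[2,11,0],[0,0,0]],
    [[2,11,0],[0,0,0]],
    [[2,11,0],[0,0,0]],
    [[2,11,0],[0,0,0]],
    [[2,11,0],[0,0,0]],
    [[2,11,0],[0,0,0]],
    [[2,11,0],[0,0,0]],
    [[2,11,0],[0,0,0]],
    [[2,11,0],[0,0,0]],
    [[2,11,0],[0,0,0]]
  ]
}}

```text
t: 25.2
tool_pos: [0.5909, -0.1694, 0.2036]
orientation: [-2.219, -2.221, 0.002]
force: [-7.4, -0.9, 6.3]
opening: 0.0876
gripper_force: 16.0
```

Emit:
{"method": "apply_moves", "body": {
  "series": [
    [[2,11,0],[0,0,0]],
    [[2,11,0],[0,0,0]],
    [[2,11,0],[0,0,0]],
    [[2,11,0],[0,0,0]],
    [[2,11,0],[0,0,0]],
    [[2,8,0],[0,0,0]],
    [[1.5,5,0],[0,0,0]],
    [[0.5,2.5,0],[0,0,0]],
    [[0,0,0],[0,0,0]],
    [[0,0,0],[0,0,0]]
  ]
}}

```text
t: 26.03
tool_pos: [0.6614, -0.1552, 0.2036]
orientation: [-2.22, -2.223, -0.0]
force: [-2.0, 0.7, 1.6]
opening: 0.0872
gripper_force: 16.0
```

Emit:
{"method": "apply_moves", "body": {
  "series": [
    [[0,0,0],[0,0,0]],
    [[0,0,0],[0,0,0]],
    [[0,0,0],[0,0,0]],
    [[0,0,-10],[0,0,0]],
    [[0,0,-25],[0,0,0]],
    [[0,0,-30],[0,0,0]],
    [[0,0,-25],[0,0,0]],
    [[0,0,-20],[0,0,0]],
    [[0,0,-10],[0,0,0]],
    [[0,0,0],[0,0,0]],
    [[0,0,0],[0,0,0]]
  ],
  "claw": 1.0
}}

```text
t: 26.95
tool_pos: [0.6614, -0.1555, 0.324]
orientation: [2.22, 2.222, 0.001]
force: [0.4, -0.0, 0.3]
opening: 0.0927
gripper_force: 0.0
```

```bash
cat > check.py <<'E'
from jars import *
import sys
st();tops()
p,d,c=snap('scene',sys.argv[1]);W=cloud(p,d,c)
m=(d>0)&(abs(W[...,2]-.0315)<.003)&(abs(W[...,0]-.615)<.08)&(abs(W[...,1]-.36)<.08);q=W[m];print('mic',np.round((q.min(0)+q.max(0))/2,4))
cv2.imwrite(f'pics/{sys.argv[1]}.png',topdown(p,d,c,.35,.85,-.45,.45,800))
E
python3 check.py s1
```

```text
t 26.9 tcp [ 661.4 -155.5  324. ] yaw 1.5716 tilt 0.0010 F [ 0.4 -0.   0.3] open 92.7 grip 0.0 q [-0.31  0.39  1.33  0.    1.42 -0.31]
scene 264 [ 0.6636 -0.1573] [0.052 0.052]
scene 304 [0.6613 0.0027] [0.051 0.052]
scene 343 [0.6595 0.1628] [0.052 0.052]
scene 211 [0.7896 0.0841] [0.081 0.077]
side 167 [ 0.6587 -0.1541] [0.05  0.052]
side 219 [0.6576 0.0052] [0.05  0.053]
side 144 [0.7866 0.0857] [0.08  0.081]
side 286 [0.6552 0.1653] [0.052 0.053]
mic [0.6199 0.3563 0.0315]
```

View pics/s1.png

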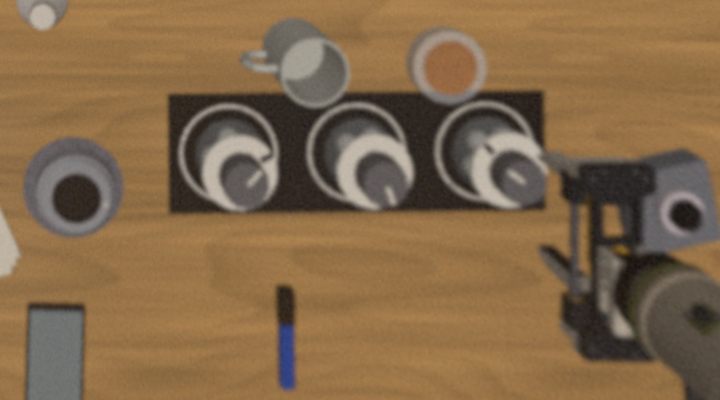

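Emit:
{"method": "apply_moves", "body": {
  "series": [
    [[0,0,0],[0,0,0.12]],
    [[0,0,0],[0,0,0.12]],
    [[0,0,0],[0,0,0.12]],
    [[0,0,0],[0,0,0.12]],
    [[0,0,0],[0,0,0.12]],
    [[0,0,0],[0,0,0.12]],
    [[0,0,0],[0,0,0.12]],
    [[0,0,0],[0,0,0.12]],
    [[0,0,0],[0,0,0.12]],
    [[0,0,0],[0,0,0.12]],
    [[0,0,0],[0,0,0.12]],
    [[0,0,0],[0,0,0.12]]
  ]
}}

```text
t: 28.1
tool_pos: [0.6609, -0.1553, 0.3215]
orientation: [-3.134, -0.197, 0.005]
force: [-0.7, -1.0, 0.7]
opening: 0.0927
gripper_force: 0.0
```

Emit:
{"method": "apply_moves", "body": {
  "series": [
    [[0,0,0],[0,0,0.12]],
    [[0,0,15],[0,0,0]],
    [[0,0,20],[0,0,0]],
    [[0,0,20],[0,0,0]],
    [[0,0,14],[0,0,0]],
    [[0,0,8],[0,0,0]],
    [[0,0,0],[0,0,0]],
    [[0,0,0],[0,0,0]]
  ]
}}

```text
t: 28.77
tool_pos: [0.6612, -0.1554, 0.2462]
orientation: [-3.141, -0.018, 0.002]
force: [0.5, 1.3, -0.5]
opening: 0.0925
gripper_force: 0.0
```

Emit:
{"method": "apply_moves", "body": {
  "series": [
    [[0,0,0],[0,0,0]],
    [[0,0,0],[0,0,0]],
    [[0,0,0],[0,0,0]],
    [[0,0,0],[0,0,0]],
    [[0,0,0],[0,0,0]],
    [[0,0,0],[0,0,0]],
    [[0,0,0],[0,0,0]]
  ],
  "claw": 0.5,
  "newtons": 8
}}

```text
t: 29.35
tool_pos: [0.6614, -0.1557, 0.247]
orientation: [3.141, 0.018, 0.001]
force: [0.5, 1.7, -0.8]
opening: 0.0518
gripper_force: 8.0
```

```bash
python3 -c "
from h import *
to(661.4,-155.4,247)"
```

```text
t 29.4 tcp [ 661.4 -155.7  247. ] yaw 0.0116 tilt 0.0007 F [ 0.5  1.7 -0.8] open 51.8 grip 8.0 q [-0.31  0.46  1.39 -0.    1.29  1.25]
shift [-0.  -0.3  0. ]
```

Emit:
{"method": "apply_moves", "body": {
  "series": [
    [[0,0,0],[0,0,-0.1]],
    [[0,0,0],[0,0,-0.12]],
    [[0,0,0],[0,0,-0.12]],
    [[0,0,0],[0,0,-0.12]],
    [[0,0,0],[0,0,-0.12]],
    [[0,0,0],[0,0,-0.12]],
    [[0,0,0],[0,0,-0.12]],
    [[0,0,0],[0,0,-0.12]],
    [[0,0,0],[0,0,-0.12]],
    [[0,0,0],[0,0,-0.12]],
    [[0,0,0],[0,0,-0.12]],
    [[0,0,0],[0,0,-0.12]]
  ]
}}

```text
t: 30.35
tool_pos: [0.6612, -0.1554, 0.247]
orientation: [-2.364, -2.068, 0.0]
force: [-2.1, 1.1, 2.4]
opening: 0.0516
gripper_force: 8.0
```

Emit:
{"method": "apply_moves", "body": {
  "series": [
    [[0,0,0],[0,0,-0.12]],
    [[0,0,0],[0,0,-0.12]],
    [[0,0,0],[0,0,-0.12]],
    [[0,0,0],[0,0,-0.12]],
    [[0,0,0],[0,0,-0.12]],
    [[0,0,0],[0,0,-0.12]],
    [[0,0,0],[0,0,-0.12]],
    [[0,0,0],[0,0,-0.12]],
    [[0,0,0],[0,0,-0.12]],
    [[0,0,0],[0,0,0]],
    [[0,0,0],[0,0,0]]
  ]
}}

```text
t: 31.27
tool_pos: [0.6614, -0.1555, 0.247]
orientation: [0.979, 2.985, -0.0]
force: [-1.0, 0.3, 2.1]
opening: 0.0516
gripper_force: 8.0
```

Emit:
{"method": "apply_moves", "body": {
  "series": [
    [[0,0,0],[0,0,0]],
    [[0,0,0],[0,0,0]],
    [[0,0,0],[0,0,0]],
    [[0,0,0],[0,0,0]],
    [[0,0,-15],[0,0,0]],
    [[0,0,-25],[0,0,0]],
    [[0,0,-25],[0,0,0]],
    [[0,0,-12],[0,0,0]],
    [[0,0,0],[0,0,0]]
  ],
  "claw": 1.0
}}

```text
t: 32.02
tool_pos: [0.6627, -0.1558, 0.3294]
orientation: [0.971, 2.979, 0.0]
force: [0.4, 0.0, 0.6]
opening: 0.0933
gripper_force: 0.0
```

```bash
python3 check.py s2;python3 -c "
from h import *
to(659.3,4.8,324)"
```

```text
t 32.0 tcp [ 662.7 -155.8  329.4] yaw 2.5113 tilt 0.0080 F [0.4 0.  0.6] open 93.3 grip 0.0 q [-0.31  0.38  1.33  0.    1.42 -1.25]
scene 146 [ 0.6651 -0.1535] [0.05  0.047]
scene 300 [0.66   0.0031] [0.051 0.051]
scene 341 [0.6591 0.1628] [0.052 0.051]
scene 210 [0.79   0.0845] [0.08  0.079]
side 167 [ 0.6617 -0.1548] [0.05  0.051]
side 220 [0.6565 0.0035] [0.053 0.056]
side 66 [0.794  0.0679] [0.062 0.046]
side 94 [0.7845 0.0939] [0.076 0.067]
side 283 [0.6557 0.1648] [0.053 0.054]
mic [0.6192 0.3542 0.0315]
t 32.2 tcp [ 661.1 -155.4  322.6] yaw 2.5114 tilt 0.0013 F [-0.1  0.   0.1] open 92.7 grip 0.0 q [-0.31  0.39  1.34 -0.    1.42 -1.25]
shift [ 95.8 128.4  -1.3]
```

Emit:
{"method": "apply_moves", "body": {
  "series": [
    [[0,0,0],[0,0,0.121]],
    [[0,0,0],[0,0,0.121]],
    [[0,0,0],[0,0,0.121]],
    [[0,0,0],[0,0,0.121]],
    [[0,0,0],[0,0,0.121]],
    [[0,0,0],[0,0,0.121]],
    [[0,0,0],[0,0,0.121]],
    [[0,0,0],[0,0,0.121]],
    [[0,0,0],[0,0,0.121]],
    [[0,0,0],[0,0,0.121]],
    [[0,0,0],[0,0,0.121]],
    [[0,0,0],[0,0,0.121]]
  ]
}}

```text
t: 33.17
tool_pos: [0.6607, -0.1553, 0.3209]
orientation: [-2.713, -1.578, 0.004]
force: [-0.2, 0.4, -0.7]
opening: 0.0931
gripper_force: 0.0
```

Emit:
{"method": "apply_moves", "body": {
  "series": [
    [[0,0,0],[0,0,0.121]],
    [[0,0,0],[0,0,0.121]],
    [[0,0,0],[0,0,0.121]],
    [[0,0,0],[0,0,0.121]],
    [[0,0,0],[0,0,0.121]],
    [[0,0,0],[0,0,0.121]],
    [[10,-30,0],[0,0,0]],
    [[10,-31,0],[0,0,0]],
    [[10,-31,0],[0,0,0]],
    [[10,-30,0],[0,0,0]],
    [[10,-30,0],[0,0,0]],
    [[0,0,0],[0,0,0]]
  ]
}}

```text
t: 34.17
tool_pos: [0.6578, 0.0101, 0.3211]
orientation: [-3.094, -0.528, 0.006]
force: [0.1, 0.1, -0.5]
opening: 0.093
gripper_force: 0.0
```

```bash
python3 -c "
from jars import *
tops();to(659.3,4.8,247)"
```

```text
scene 238 [ 0.6643 -0.156 ] [0.05  0.053]
scene 300 [0.6606 0.0028] [0.053 0.051]
scene 329 [0.6598 0.1628] [0.053 0.052]
scene 213 [0.7893 0.084 ] [0.08  0.079]
side 169 [ 0.6597 -0.1549] [0.05  0.055]
side 153 [0.6575 0.0057] [0.051 0.055]
side 154 [0.7861 0.087 ] [0.08  0.081]
side 283 [0.6558 0.1653] [0.053 0.054]
t 34.3 tcp [658.2   6.  321.4] yaw 0.3361 tilt 0.0034 F [-0.   0.  -0.4] open 92.9 grip 0.0 q [-0.07  0.34  1.4  -0.    1.41  1.17]
shift [ 0.9  1.6 74.4]
```

View pics/s2.png

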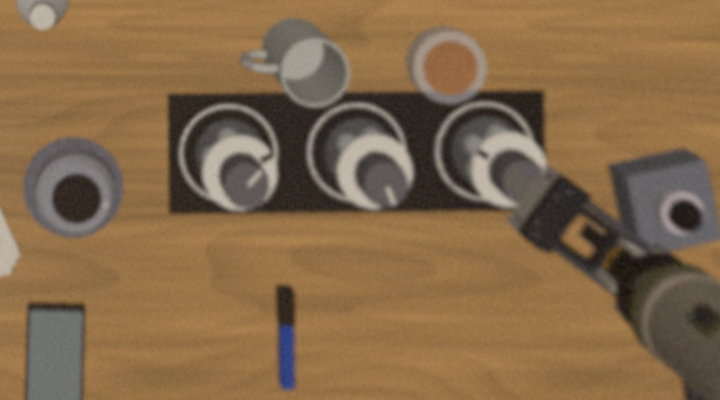

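Everything is still in place. Jar A's body mark moved slightly, to (484,154), so its cap reached the stop and then turned the jar a little. Now jar B.

Emit:
{"method": "apply_moves", "body": {
  "series": [
    [[1,0.5,15],[0,0,0]],
    [[0,0,20],[0,0,0]],
    [[0,0,20],[0,0,0]],
    [[0,0,12],[0,0,0]],
    [[0,0,7],[0,0,0]],
    [[0,0,0],[0,0,0]],
    [[0,0,0],[0,0,0]]
  ]
}}

```text
t: 34.85
tool_pos: [0.66, 0.0038, 0.2494]
orientation: [-3.098, -0.52, 0.001]
force: [0.3, 0.8, 0.3]
opening: 0.093
gripper_force: 0.0
```

Emit:
{"method": "apply_moves", "body": {
  "series": [
    [[0,0,0],[0,0,0]],
    [[0,0,0],[0,0,0]],
    [[0,0,0],[0,0,0]],
    [[0,0,0],[0,0,0]],
    [[0,0,0],[0,0,0]],
    [[0,0,0],[0,0,0]],
    [[0,0,0],[0,0,0]]
  ],
  "claw": 0.5,
  "newtons": 8
}}

```text
t: 35.43
tool_pos: [0.6601, 0.0043, 0.25]
orientation: [3.097, 0.522, 0.001]
force: [-0.2, 1.5, -2.1]
opening: 0.0519
gripper_force: 8.0
```

Emit:
{"method": "apply_moves", "body": {
  "series": [
    [[0,0,0],[0,0,-0.1]],
    [[0,0,0],[0,0,-0.12]],
    [[0,0,0],[0,0,-0.12]],
    [[0,0,0],[0,0,-0.12]],
    [[0,0,0],[0,0,-0.12]],
    [[0,0,0],[0,0,-0.12]],
    [[0,0,0],[0,0,-0.12]],
    [[0,0,0],[0,0,-0.12]],
    [[0,0,0],[0,0,-0.12]],
    [[0,0,0],[0,0,-0.12]],
    [[0,0,0],[0,0,-0.12]],
    [[0,0,0],[0,0,-0.12]]
  ]
}}

```text
t: 36.43
tool_pos: [0.6592, 0.005, 0.25]
orientation: [-2.0, -2.419, 0.002]
force: [-8.3, 3.0, 7.9]
opening: 0.0518
gripper_force: 8.0
```

Emit:
{"method": "apply_moves", "body": {
  "series": [
    [[0,0,0],[0,0,-0.12]],
    [[0,0,0],[0,0,-0.12]],
    [[0,0,0],[0,0,-0.12]],
    [[0,0,0],[0,0,-0.12]],
    [[0,0,0],[0,0,-0.12]],
    [[0,0,0],[0,0,-0.12]],
    [[0,0,0],[0,0,-0.12]],
    [[0,0,0],[0,0,-0.12]],
    [[0,0,0],[0,0,-0.12]],
    [[0,0,0],[0,0,0]],
    [[0,0,0],[0,0,0]]
  ]
}}

```text
t: 37.35
tool_pos: [0.6599, 0.0044, 0.2498]
orientation: [-0.488, -3.103, 0.0]
force: [-0.8, 0.0, 1.5]
opening: 0.0519
gripper_force: 8.0
```

Emit:
{"method": "apply_moves", "body": {
  "series": [
    [[0,0,0],[0,0,0]],
    [[0,0,0],[0,0,0]],
    [[0,0,0],[0,0,0]],
    [[0,0,0],[0,0,0]],
    [[0,0,-15],[0,0,0]],
    [[0,0,-25],[0,0,0]],
    [[0,0,-25],[0,0,0]],
    [[0,0,-12],[0,0,0]],
    [[0,0,0],[0,0,0]]
  ],
  "claw": 1.0
}}

```text
t: 38.1
tool_pos: [0.6614, 0.0043, 0.3323]
orientation: [0.481, 3.097, 0.001]
force: [0.3, 0.4, -1.0]
opening: 0.093
gripper_force: 0.0
```

```bash
python3 check.py s3;python3 -c "
from h import *
to(657.9,164.7,324)"
```

```text
t 38.1 tcp [661.4   4.3 332.3] yaw 2.8333 tilt 0.0080 F [ 0.3  0.4 -1. ] open 93.0 grip 0.0 q [-0.07  0.33  1.39 -0.    1.41 -1.33]
scene 265 [ 0.665  -0.1557] [0.053 0.052]
scene 226 [0.6679 0.0023] [0.044 0.051]
scene 335 [0.6597 0.1629] [0.053 0.052]
scene 220 [0.7898 0.0853] [0.08  0.082]
side 143 [ 0.657  -0.1555] [0.046 0.054]
side 221 [0.6589 0.0059] [0.049 0.055]
side 154 [0.7863 0.0875] [0.077 0.08 ]
side 289 [0.6554 0.1649] [0.052 0.053]
mic [0.6206 0.3556 0.0315]
t 38.2 tcp [659.6   4.4 325.6] yaw 2.8335 tilt 0.0013 F [-0.8 -0.5 -1.2] open 93.1 grip 0.0 q [-0.07  0.34  1.4   0.    1.41 -1.33]
shift [ 50.2 152.2   1.7]
```

Emit:
{"method": "apply_moves", "body": {
  "series": [
    [[0,0,0],[0,0,0.122]],
    [[0,0,0],[0,0,0.122]],
    [[0,0,0],[0,0,0.122]],
    [[0,0,0],[0,0,0.122]],
    [[0,0,0],[0,0,0.122]],
    [[0,0,0],[0,0,0.122]],
    [[0,0,0],[0,0,0.122]],
    [[0,0,0],[0,0,0.122]],
    [[0,0,0],[0,0,0.122]],
    [[0,0,0],[0,0,0.122]],
    [[0,0,0],[0,0,0.122]],
    [[0,0,0],[0,0,0.122]]
  ]
}}

```text
t: 39.25
tool_pos: [0.6592, 0.0044, 0.3239]
orientation: [-2.437, -1.978, 0.005]
force: [0.0, -1.1, -0.8]
opening: 0.0932
gripper_force: 0.0
```

Emit:
{"method": "apply_moves", "body": {
  "series": [
    [[0,0,0],[0,0,0.122]],
    [[0,0,0],[0,0,0.122]],
    [[0,0,0],[0,0,0.122]],
    [[0,0,0],[0,0,0.122]],
    [[0,0,0],[0,0,0.122]],
    [[0,0,0],[0,0,0.122]],
    [[0,0,0],[0,0,0.122]],
    [[19,-35,0],[0,0,0]],
    [[20,-36,0],[0,0,0]],
    [[19.5,-36,0],[0,0,0]],
    [[19,-34,0],[0,0,0]],
    [[0,0,0],[0,0,0]]
  ]
}}

```text
t: 40.25
tool_pos: [0.6562, 0.1721, 0.3241]
orientation: [-3.033, -0.808, 0.005]
force: [-0.1, -0.4, -0.8]
opening: 0.093
gripper_force: 0.0
```

Emit:
{"method": "apply_moves", "body": {
  "series": [
    [[0,0,0],[0,0,0]]
  ]
}}

```text
t: 40.33
tool_pos: [0.6568, 0.1676, 0.3241]
orientation: [-3.036, -0.807, 0.006]
force: [-0.4, -0.8, -0.6]
opening: 0.0933
gripper_force: 0.0
```

```bash
python3 -c "
from jars import *
tops();to(657.9,164.7,248)"
```

```text
scene 271 [ 0.6645 -0.1571] [0.051 0.054]
scene 303 [0.6628 0.0031] [0.052 0.052]
scene 336 [0.6596 0.1629] [0.053 0.05 ]
scene 217 [0.7896 0.0844] [0.08  0.079]
side 170 [ 0.6611 -0.1535] [0.052 0.057]
side 221 [0.6588 0.005 ] [0.052 0.05 ]
side 112 [0.7868 0.0888] [0.078 0.074]
side 187 [0.6553 0.1649] [0.052 0.051]
t 40.4 tcp [657.4 164.9 324.8] yaw 0.5160 tilt 0.0030 F [-0.3 -0.6  0. ] open 93.3 grip 0.0 q [ 0.17  0.38  1.34 -0.    1.42  1.23]
shift [ 0.6  0.4 76.8]
```

View pics/s3.png

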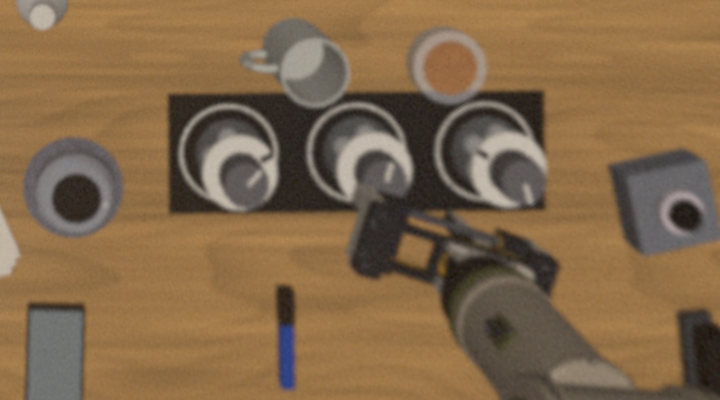

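Emit:
{"method": "apply_moves", "body": {
  "series": [
    [[0.5,0.5,15],[0,0,0]],
    [[0,0,20],[0,0,0]],
    [[0,0,20],[0,0,0]],
    [[0,0,14],[0,0,0]],
    [[0,0,8],[0,0,0]],
    [[0,0,0],[0,0,0]],
    [[0,0,0],[0,0,0]]
  ]
}}

```text
t: 41.02
tool_pos: [0.6586, 0.1645, 0.2493]
orientation: [-3.038, -0.8, 0.001]
force: [0.0, -0.4, -0.0]
opening: 0.0926
gripper_force: 0.0
```

Emit:
{"method": "apply_moves", "body": {
  "series": [
    [[0,0,0],[0,0,0]],
    [[0,0,0],[0,0,0]],
    [[0,0,0],[0,0,0]],
    [[0,0,0],[0,0,0]],
    [[0,0,0],[0,0,0]],
    [[0,0,0],[0,0,0]],
    [[0,0,0],[0,0,0]]
  ],
  "claw": 0.5,
  "newtons": 8
}}

```text
t: 41.6
tool_pos: [0.6586, 0.165, 0.2499]
orientation: [3.037, 0.801, 0.0]
force: [0.8, -1.1, -1.0]
opening: 0.052
gripper_force: 8.0
```

Emit:
{"method": "apply_moves", "body": {
  "series": [
    [[0,0,0],[0,0,-0.1]],
    [[0,0,0],[0,0,-0.12]],
    [[0,0,0],[0,0,-0.12]],
    [[0,0,0],[0,0,-0.12]],
    [[0,0,0],[0,0,-0.12]],
    [[0,0,0],[0,0,-0.12]],
    [[0,0,0],[0,0,-0.12]],
    [[0,0,0],[0,0,-0.12]],
    [[0,0,0],[0,0,-0.12]],
    [[0,0,0],[0,0,-0.12]],
    [[0,0,0],[0,0,-0.12]],
    [[0,0,0],[0,0,-0.12]]
  ]
}}

```text
t: 42.6
tool_pos: [0.6577, 0.1655, 0.2499]
orientation: [-1.772, -2.591, 0.002]
force: [-8.6, 0.9, 6.0]
opening: 0.052
gripper_force: 8.0
```

Emit:
{"method": "apply_moves", "body": {
  "series": [
    [[0,0,0],[0,0,-0.12]],
    [[0,0,0],[0,0,-0.12]],
    [[0,0,0],[0,0,-0.12]],
    [[0,0,0],[0,0,-0.12]],
    [[0,0,0],[0,0,-0.12]],
    [[0,0,0],[0,0,-0.12]],
    [[0,0,0],[0,0,-0.12]],
    [[0,0,0],[0,0,-0.12]],
    [[0,0,0],[0,0,-0.12]],
    [[0,0,0],[0,0,0]],
    [[0,0,0],[0,0,0]]
  ]
}}

```text
t: 43.52
tool_pos: [0.6586, 0.1651, 0.2499]
orientation: [0.204, 3.135, 0.0]
force: [0.3, -0.3, 1.7]
opening: 0.0519
gripper_force: 8.0
```

Emit:
{"method": "apply_moves", "body": {
  "series": [
    [[0,0,0],[0,0,0]],
    [[0,0,0],[0,0,0]],
    [[0,0,0],[0,0,0]],
    [[0,0,0],[0,0,0]],
    [[0,0,-15],[0,0,0]],
    [[0,0,-35],[0,0,0]],
    [[0,0,-35],[0,0,0]],
    [[0,0,-35],[0,0,0]],
    [[0,0,-35],[0,0,0]],
    [[0,0,0],[0,0,0]]
  ],
  "claw": 1.0
}}

```text
t: 44.35
tool_pos: [0.6598, 0.1654, 0.4166]
orientation: [0.198, 3.121, 0.005]
force: [0.6, 1.0, 1.4]
opening: 0.0925
gripper_force: 0.0
```

```bash
python3 check.py s4
```

```text
t 44.4 tcp [659.8 165.4 416.6] yaw 3.0152 tilt 0.0146 F [0.6 1.  1.4] open 92.5 grip 0.0 q [ 0.17  0.34  1.23  0.    1.56 -1.27]
scene 265 [ 0.6643 -0.1565] [0.052 0.053]
scene 303 [0.6642 0.0031] [0.053 0.051]
scene 337 [0.6637 0.1632] [0.053 0.052]
scene 211 [0.7901 0.0846] [0.08  0.078]
side 167 [ 0.6602 -0.1544] [0.052 0.052]
side 217 [0.6593 0.0051] [0.051 0.052]
side 90 [0.7871 0.093 ] [0.074 0.068]
side 274 [0.6589 0.1653] [0.051 0.052]
mic [0.621  0.3545 0.0315]
```

Emit:
{"method": "apply_moves", "body": {
  "series": [
    [[0,0,0],[0,0,0.12]],
    [[0,0,0],[0,0,0.12]],
    [[0,0,0],[0,0,0.12]],
    [[0,0,0],[0,0,0.12]],
    [[0,0,0],[0,0,0.12]],
    [[0,0,0],[0,0,0.12]],
    [[0,0,0],[0,0,0.12]],
    [[0,0,0],[0,0,0.12]],
    [[0,0,0],[0,0,0.12]],
    [[0,0,0],[0,0,0.12]],
    [[0,0,0],[0,0,0.12]],
    [[0,0,0],[0,0,0.12]]
  ],
  "claw": 0
}}

```text
t: 45.5
tool_pos: [0.6581, 0.165, 0.4023]
orientation: [-2.221, -2.218, 0.005]
force: [0.3, 0.2, 0.5]
opening: 0.0175
gripper_force: 0.0
```

Emit:
{"method": "apply_moves", "body": {
  "series": [
    [[-36,-4,0],[0,0,0]],
    [[-36,-4,0],[0,0,0]],
    [[-36,-4,0],[0,0,0]],
    [[-36,-4,0],[0,0,0]],
    [[-36,-4,0],[0,0,0]],
    [[-36,-4,0],[0,0,0]],
    [[-36,-4,0],[0,0,0]],
    [[-36,-4,0],[0,0,0]],
    [[-20,-4,0],[0,0,0]],
    [[0,0,0],[0,0,0]],
    [[0,0,0],[0,0,0]]
  ]
}}

```text
t: 46.42
tool_pos: [0.6233, -0.1442, 0.4027]
orientation: [-2.217, -2.221, 0.002]
force: [0.2, -0.6, -0.4]
opening: 0.0004
gripper_force: 0.0
```

Run:
```python
from h import *
st();snap('wrist','w2')
from scipy import ndimage as nd
for n in('scene','side'):
    p,d,c=snap(n);W=cloud(p,d,c);g=p.max(-1)
    r=(d>0)&(abs(W[...,0]-.608)<.06)&(abs(W[...,1]+.363)<.06)
    print(n,'heights',np.histogram(W[r][:,2],np.arange(.03,.07,.003)))
    m=r&(W[...,2]>.042)&(g<60);q=W[m]
    if len(q): print(len(q),np.round(np.median(q,0),4),np.round((q.min(0)+q.max(0))/2,4),np.ptp(q,axis=0))
```

```text
t 46.4 tcp [ 623.3 -144.2  402.7] yaw 1.5728 tilt 0.0035 F [ 0.2 -0.6 -0.4] open 0.4 grip 0.0 q [-0.31  0.24  1.37  0.    1.54 -0.31]
scene heights (array([ 25,  50, 177, 284, 123,  29,  34,  47,  25,  13,  61,  24,   6]), array([0.03 , 0.033, 0.036, 0.039, 0.042, 0.045, 0.048, 0.051, 0.054,
       0.057, 0.06 , 0.063, 0.066, 0.069]))
80 [ 0.6104 -0.3624  0.0621] [ 0.6102 -0.3627  0.0614] [0.0302838  0.03105435 0.01198141]
side heights (array([ 27,  96, 221, 105,  22,  19,  32,  20,  14,  30,  21,   2,   0]), array([0.03 , 0.033, 0.036, 0.039, 0.042, 0.045, 0.048, 0.051, 0.054,
       0.057, 0.06 , 0.063, 0.066, 0.069]))
50 [ 0.6058 -0.36    0.0596] [ 0.6064 -0.3614  0.058 ] [0.02816102 0.03220534 0.01142262]
```

View pics/w2.png

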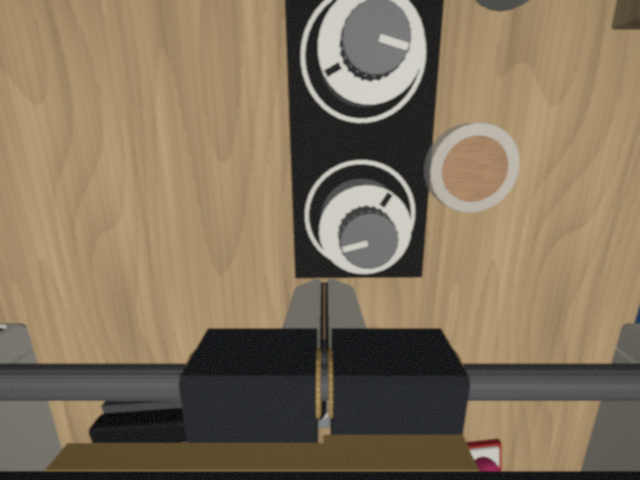

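Jar A has its mark at (387,200) and line end at (345,247). Jar B has its mark at (332,70) and line end at (408,46). Both come out near 2.45 rad anticlockwise, so both are fully unscrewed. I'll check jar C in s4 on the way to the button.

Emit:
{"method": "apply_moves", "body": {
  "series": [
    [[-25,-2,0],[0,0,0]],
    [[-25,-2,0],[0,0,0]],
    [[-25,-2,0],[0,0,0]],
    [[-25,-2,0],[0,0,0]],
    [[-25,-2,0],[0,0,0]],
    [[-25,-2,20],[0,0,0]],
    [[-25,-1,20],[0,0,0]],
    [[-25,-1,20],[0,0,0]],
    [[-17,-1,20],[0,0,0]],
    [[0,0,20],[0,0,0]],
    [[0,0,20],[0,0,0]],
    [[0,0,0],[0,0,0]]
  ]
}}

```text
t: 47.57
tool_pos: [0.6092, -0.3581, 0.2785]
orientation: [-2.209, -2.222, 0.002]
force: [-0.8, 1.6, -0.7]
opening: 0.0007
gripper_force: 0.0
```

Emit:
{"method": "apply_moves", "body": {
  "series": [
    [[0,0,0],[0,0,0]],
    [[0,0,0],[0,0,0]]
  ]
}}

```text
t: 47.73
tool_pos: [0.6109, -0.3592, 0.286]
orientation: [2.214, 2.228, 0.0]
force: [0.3, -0.3, 0.8]
opening: 0.0007
gripper_force: 0.0
```

```bash
python3 check.py s5; python3 -c "
from h import *
to(608,-361.5,249)
p=cv2.imread('pics/s4.png');cv2.imwrite('pics/c.png',cv2.resize(p[80:230,150:420],None,fx=2.5,fy=2.5,interpolation=cv2.INTER_CUBIC))"
```

```text
t 47.7 tcp [ 610.9 -359.2  286. ] yaw 1.5771 tilt 0.0010 F [ 0.3 -0.3  0.8] open 0.7 grip 0.0 q [-0.6   0.49  1.27  0.    1.38 -0.61]
scene 266 [ 0.6638 -0.1567] [0.053 0.052]
scene 295 [0.6636 0.0036] [0.051 0.053]
scene 342 [0.6635 0.163 ] [0.05  0.051]
scene 214 [0.79   0.0843] [0.08  0.079]
side 166 [ 0.6603 -0.154 ] [0.051 0.053]
side 218 [0.6601 0.0057] [0.053 0.057]
side 155 [0.7857 0.0856] [0.078 0.084]
side 281 [0.6586 0.165 ] [0.051 0.053]
mic [0.6201 0.3546 0.0315]
t 47.9 tcp [ 610.9 -360.   287.2] yaw 1.5764 tilt 0.0034 F [ 0.2 -0.6 -0.6] open 0.4 grip 0.0 q [-0.6   0.49  1.27  0.    1.38 -0.61]
shift [-1.4 -3.  38.2]
```

View pics/c.png

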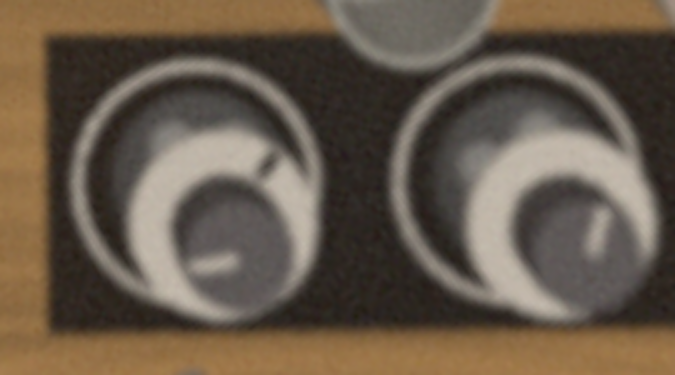

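Jar C has its mark at (267,165) and its line pointing left at (195,268), about 2.4 rad apart, so it is fully unscrewed. Now I press the button.

Emit:
{"method": "apply_moves", "body": {
  "series": [
    [[-1.5,-3,15],[0,0,0]],
    [[0,0,12],[0,0,0]],
    [[0,0,8],[0,0,0]],
    [[0,0,3],[0,0,0]],
    [[0,0,2],[0,0,0]],
    [[0,0,2],[0,0,0]],
    [[0,0,2],[0,0,0]],
    [[0,0,0],[0,0,0]]
  ]
}}

```text
t: 48.55
tool_pos: [0.6073, -0.3617, 0.2424]
orientation: [2.216, 2.226, 0.0]
force: [-3.2, 3.3, 6.4]
opening: 0.0007
gripper_force: 3.1
```

Emit:
{"method": "apply_moves", "body": {
  "series": [
    [[0,0,1],[0,0,0]],
    [[0,0,1],[0,0,0]],
    [[0,0,1],[0,0,0]],
    [[0,0,0],[0,0,0]],
    [[0,0,0],[0,0,0]]
  ]
}}

```text
t: 48.97
tool_pos: [0.6074, -0.3617, 0.242]
orientation: [2.215, 2.226, 0.0]
force: [-11.4, 7.7, 24.3]
opening: 0.0006
gripper_force: 11.8
```

The force rose steeply to 24 N with almost no travel, so the button is fully down. I'll let it go and retreat.

Emit:
{"method": "apply_moves", "body": {
  "series": [
    [[0,0,-3],[0,0,0]],
    [[0,0,-10],[0,0,0]],
    [[0,0,-20],[0,0,0]],
    [[0,0,-30],[0,0,0]],
    [[0,0,-30],[0,0,0]],
    [[0,0,-20],[0,0,0]],
    [[0,0,0],[0,0,0]],
    [[0,0,0],[0,0,0]],
    [[0,0,0],[0,0,0]]
  ]
}}

```text
t: 49.72
tool_pos: [0.607, -0.3616, 0.35]
orientation: [-2.216, -2.226, 0.0]
force: [-0.5, 0.0, -0.6]
opening: 0.0001
gripper_force: 0.0
```

```bash
python3 check.py s6
```

```text
t 49.7 tcp [ 607.  -361.6  350. ] yaw 1.5756 tilt 0.0007 F [-0.5  0.  -0.6] open 0.1 grip 0.0 q [-0.61  0.45  1.21  0.    1.48 -0.61]
scene 264 [ 0.6644 -0.1567] [0.053 0.054]
scene 302 [0.6641 0.0025] [0.053 0.053]
scene 340 [0.6631 0.1645] [0.053 0.052]
scene 223 [0.7906 0.0835] [0.08 0.08]
side 170 [ 0.6599 -0.1543] [0.05  0.054]
side 219 [0.6594 0.0052] [0.051 0.053]
side 156 [0.7856 0.0859] [0.079 0.082]
side 286 [0.6585 0.1659] [0.05  0.053]
mic [0.6207 0.3561 0.0315]
```

View pics/s6.png

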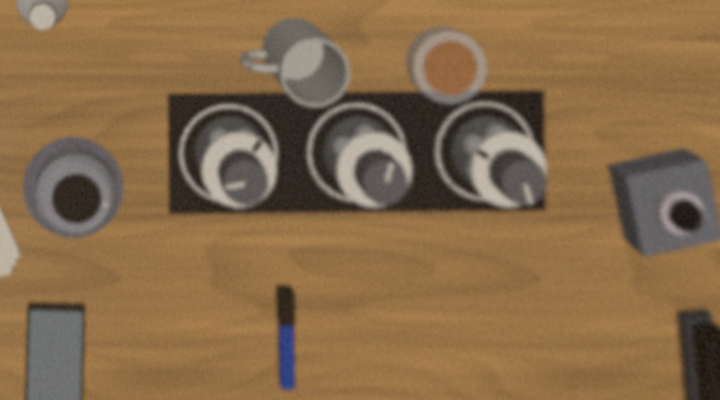

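The final view shows all three jars inside their rings at (228,150), (357,152) and (486,150), with their caps turned. The mic is on its felt at (73,188), the button is out at (685,215), and the other things haven't moved.

```bash
python3 -c "
from plant import robot
print(robot.close_job())"
```

```text
the job is handed in; nothing more can be done
None
```

I handed the job in at about 50 s of the 210 s: by my last camera check the mic was on its felt, all three jars stood in their rings fully unscrewed, and the ready button had been pressed and was out again; the hand-in gave no verdict.

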